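Gauge a spindle's thread pitch with comb leaves and pull out the matching nut drawer

TASK

Find the pitch of the front spindle on the stand: push the comb leaves against its thread one by one, shifting each along until it drops in or plainly will not, leave the one that seats fully home squarely in the thread, and keep the others drawn back on the bed clear of it. Then pull the nut drawer of the same colour out to its stop; the other drawers stay shut, and everything else stays where it is.

Things in the scene. Friction and masses are not known exactly. Their poses are not given: they have to be found in the camera images.
- stand: Fixed gauging stand, 312x316 mm. Origin on the worktop; x points from the robot's side to the spindles, y along them. Flat grey bed for the leaves: top at z = 30 mm, x = -134 to +4, y = -136 to +136 mm. Behind it three steel spindles lie fixed along y in V-blocks, axes at x = 30, 86, 142, z = 34 mm, 44 mm thick, tops 56 mm above the worktop; gauge the first, next to the bed.
- thread_line (a point): Fixed point on the stand (its x = +8, y = 0, z = 34 mm; axes as the stand's): middle of the crest line of the front spindle, on the side facing the leaves. Thread 5 mm deep, from y = -114 to +114 mm of here. Its pitch is 8, 10 or 12 mm; pitch and position of the grooves along y change from start to start and are not told.
- leaf_red: Loose flat steel comb leaf with red disc and bar, 8 mm pitch, 6 teeth, 8 mm thick, about 120 g, in one of three lanes 76 mm apart on the bed, teeth towards the spindle. Origin on its underside at mid neck; x to the teeth, z up. In mm: eye of radius 17 about x = -36, neck 16 wide from x = -19 to 16, head 50 wide from x = 16 to 36, teeth to x = 40.7.
- leaf_red_edge (a point): Middle of that leaf's head edge between the roots of its teeth (36 mm ahead of its origin, mid thickness). Fully seated, the edge lies on the crests (x = 0 from thread_line); a wrong pitch, or teeth not facing the grooves to about 1.5 mm, stops it on the crests 4.7 mm short.
- leaf_yellow: Loose flat steel comb leaf with yellow disc and bar, 10 mm pitch, 5 teeth, 8 mm thick, about 120 g, in one of three lanes 76 mm apart on the bed, teeth towards the spindle. Origin on its underside at mid neck; x to the teeth, z up. In mm: eye of radius 17 about x = -36, neck 16 wide from x = -19 to 16, head 50 wide from x = 16 to 36, teeth to x = 40.7.
- leaf_yellow_edge (a point): Middle of that leaf's head edge between the roots of its teeth (36 mm ahead of its origin, mid thickness). Two fingers from above can straddle or grip the neck: they push at the head's rear shoulders (x = 16 of the leaf) and draw back at the round eye.
- leaf_blue: Loose flat steel comb leaf with blue disc and bar, 12 mm pitch, 4 teeth, 8 mm thick, about 120 g, in one of three lanes 76 mm apart on the bed, teeth towards the spindle. Origin on its underside at mid neck; x to the teeth, z up. In mm: eye of radius 17 about x = -36, neck 16 wide from x = -19 to 16, head 50 wide from x = 16 to 36, teeth to x = 40.7.
- leaf_blue_edge (a point): Middle of that leaf's head edge between the roots of its teeth (36 mm ahead of its origin, mid thickness). All three leaves have the same outline apart from the teeth, which stand symmetrically about the leaf's middle line.
- nut_cabinet: Fixed low grey cabinet with three drawers abreast, 150 x 264 x 78 mm. Origin at the centre of its underside; the drawers slide out along its -x axis, towards the robot's side. Each drawer has a colour plate on its front and a colour label above it on the top: from +y to -y red, yellow, blue; each holds the nuts of the pitch of the leaf of that colour.
- drawer_red (a joint): How far the drawer with the red plate is pulled out, m: 0 shut, 0.09 at its stop; about 2 to 4 N to move.
- drawer_red_handle (a point): Middle of the horizontal bar handle of the red drawer: round bar 11 mm thick, 62 mm long across the front (along y), 44 mm above the worktop, 35 mm in front of the drawer's face, so that a fingertip can hook behind it from above. The cabinet's top is 34 mm higher.
- drawer_yellow (a joint): How far the drawer with the yellow plate is pulled out, m: 0 shut, 0.09 at its stop; about 2 to 4 N to move.
- drawer_yellow_handle (a point): Middle of the horizontal bar handle of the yellow drawer: round bar 11 mm thick, 62 mm long across the front (along y), 44 mm above the worktop, 35 mm in front of the drawer's face, so that a fingertip can hook behind it from above. The cabinet's top is 34 mm higher.
- drawer_blue (a joint): How far the drawer with the blue plate is pulled out, m: 0 shut, 0.09 at its stop; about 2 to 4 N to move.
- drawer_blue_handle (a point): Middle of the horizontal bar handle of the blue drawer: round bar 11 mm thick, 62 mm long across the front (along y), 44 mm above the worktop, 35 mm in front of the drawer's face, so that a fingertip can hook behind it from above. The cabinet's top is 34 mm higher.
- leak_fluid_bottle: Bystander: small brown dropper bottle with a black cap, 33x32x100 mm, standing left of the stand, near the front. Origin at the centre of its underside.
- tape_roll: Bystander: roll of black tape, 63x60x19 mm, lying in front of and right of the cabinet. Origin at the centre of its underside.
- yellow_detector: Bystander: yellow and black gas detector, 104x230x88 mm, lying right of the cabinet. Origin at the centre of its underside.
- sample_probe: Bystander: black sampling wand, 27x238x27 mm, lying left of the stand. Origin at the centre of its underside.
Things that resemble listed ones, but are neither listed nor needed, are in the scene too. What is shaped like the leaf_red but pink is not meant.

How it is judged:
By the outcome, as a careful person would: the job done as asked, in the order asked, and still so for the second after the job is handed in, with the robot touching nothing.
It also fails if it takes over 72 s, if anything falls off the work surface, if the arm or the gripper's body presses on something with over 40 N, if the wrist force passes 120 N, or if a joint passes its speed limit or range.

ROBOT

A 7-joint arm with a two-finger parallel gripper is mounted at the origin on a cart in front of the work surface, level with it; the furniture and walls round the work are solid. World frame = base frame: x ahead of the robot, y to its left, z up, the work surface at z = 0. Lengths are in m, angles in rad, forces in N, time in s.
With the tool pointing down it reaches from about 0.35 to 0.9 m from the base axis. Payload 8.1 kg.
Tool frame: the origin (TCP) lies at the very end of the fingers, on their centre line; the grasp point (between the pads) lies 19 mm behind it (arm.tcp_to_grasp is the z of the grasp point in the tool frame, in m); z points along the fingers, y is the line along which they close (so a half turn about z gives the same grasp; the last joint's range is limited). The gripper opens to 92 mm and grips with 3 to 60 N. Pads are 19 mm wide; open, the fingers measure 130 mm over their backs; the gripper's body (75 mm by 190 mm) begins 47 mm behind the grasp point.
Start: joints at [-0.103, 0.434, 0.025, 1.573, -0.012, 1.134, -0.075], TCP at [0.625, -0, 0.227] pointing down, gripper open.
Joint ranges: [-2.62, 2.62], [-0.44, 2.09], [-1.27, 1.32], [0.08, 2.57], [-1.32, 4.46], [0.12, 2], [-2.74, 2.74]. Speed limits (rad/s): [2.22, 2.22, 3.01, 3.01, 3.14, 3.14, 3.14].

INTERFACE

Orientations are given as a rotation vector (axis times angle).
In Python, from cell import readout, vision, sign_off, arm gives the robot as it stands. The module is installed in compiled form; this text tells all that it offers.
- The arm moves only by the shell command python3 -m creep 'ROWS' [FORCE]. ROWS is JSON, a list of rows, each a list of 5 numbers: the shift along the tool's x, y, z in units of 4 cm (1.0 is 4 cm), then the turn about the tool's z in units of 4 degrees (1.0 is 4 degrees), then the opening, from 0 (shut) to 1 (fully open). A call has 1 to 12 rows; each row shifts and turns the commanded pose from where the row before left it, along the tool's axes as they then stand; what a row does not reach is not made up. A row lasts 1/8 s, in which the tool goes at most 62.5 mm and 10.7 degrees, less where a joint would pass 70% of its speed; a pose out of reach is approached as far as the arm can. A call with a number of a shift or a turn outside -1 to 1 is refused whole. A call with a gripper value outside its range is refused whole. The fingers move at their own pace and stop on an object; FORCE is the grip in N (left out, the last holds). Time passes only in rows, so rows that do not move let the fingers close. It gives the time, the measured TCP pose, the force, the opening and the grip force at its end, in the units of the state.
- readout.observe(): the state, without advancing time (a new reading comes with each control period).
- vision.get_image(name): name is "scene" or "side" or "wrist"; returns a dict with "pixels" (420x560x3 uint8, blue, green, red), "z_map" (420x560 float32, m along the optical axis (not along the pixel's ray), 0 where there is no reading), "camera_matrix" (3x3 intrinsics, pixels), "position" and "rotation" of the camera in the world. Camera axes: x right, y up, looking along -z (the intrinsics and any distortion apply to the point x, -y, -z); pixel columns grow to the right and rows downward; lengths in m; the calibration is good to about 2 mm. A picture is of the moment at which its call begins.
- sign_off(): hands the job in; it is judged then, once.
The state is a dict: "clock": time; "joints": joint angles; "dq": joint speeds; "joint_efforts": joint torques, N m; "position": TCP position; "ee_rot": TCP orientation; "force": force on the tool from outside, world axes, zero at the start; "ft_torque": the same for the moment, N m; "width": opening from 0.0 (shut) to 1.0 (fully open); "gripper_force": force on a finger pad.
Only numpy, scipy, OpenCV 4.12 (cv2) and the standard library are available. Lean on these libraries where they do the work, as an engineer would, in place of code of your own. Each camera call takes 0.05 s, during which the arm holds its last target. There are 200 camera calls.

## Working session

There is one attempt and no reset: what is moved stays moved. The work goes in short steps, Python scripts to look and compute and a shell command to move; the robot and the scene stay as the last step left them, time stands still between calls to the robot, and variables do not carry over. Pictures are saved under pics/ and viewed, at most 13 in all, crops included, and the job is handed in when it is done.

```bash
mkdir -p pics
cat > h.py <<'E'
import numpy as np,cv2
from cell import readout,vision,arm
def pts(im):
    z=im["z_map"];K=im["camera_matrix"];h,w=z.shape
    u,v=np.meshgrid(np.arange(w),np.arange(h))
    p=np.stack([(u-K[0,2])/K[0,0]*z,-(v-K[1,2])/K[1,1]*z,-z],-1)
    return p@np.array(im["rotation"]).T+np.array(im["position"])
def ray(im,u,v,zw):
    K=im["camera_matrix"];d=np.array([(u-K[0,2])/K[0,0],-(v-K[1,2])/K[1,1],-1.])
    d=np.array(im["rotation"])@d;o=np.array(im["position"]);return o+d*(zw-o[2])/d[2]
E
python3 - <<'E'
from h import *
for n in("scene","wrist"):
    im=vision.get_image(n);cv2.imwrite(f"pics/{n}0.png",im["pixels"]);print(n,im["position"],im["rotation"],im["camera_matrix"])
print(readout.observe())
E
```

```text
scene [-0.09995005  0.81508973  0.75183965] [ 0.40843494 -1.18700345 -2.28458156] [[413.80856833   0.         283.57060475]
 [  0.         413.80856833 207.60569486]
 [  0.           0.           1.        ]]
wrist [0.62388505 0.07103039 0.38309962] [-2.67430422e-01  1.09236177e-03  1.44807159e-04] [[352.56921501   0.         283.18377207]
 [  0.         352.56921501 210.94162103]
 [  0.           0.           1.        ]]
{'clock': 0.1, 'joints': array([-0.10259567,  0.43518709,  0.02496341,  1.57401706, -0.01159652,
        1.13402745, -0.07509631]), 'dq': array([ 0.0010294 , -0.00235684,  0.00025998, -0.00361798, -0.00053303,
        0.00035839, -0.00012745]), 'joint_efforts': array([ 2.76666542e-03, -6.69124532e+01,  9.87763703e-01, -3.15145969e+01,
       -6.05509384e-02,  3.73947364e-02,  1.19628339e-04]), 'position': array([ 6.24521677e-01, -5.26099235e-05,  2.25998122e-01]), 'ee_rot': array([-2.22083046e+00, -2.22069842e+00,  1.80174081e-03]), 'force': array([ 0.26545856, -0.54346109, -0.11539548]), 'ft_torque': array([ 0.02136516,  0.00447133, -0.02625197]), 'gripper_force': 0.0, 'width': 0.996715601468542}
```

View images.

```bash
sed -i 's/np.array(im\["rotation"\])/cv2.Rodrigues(np.array(im["rotation"]))[0]/g' h.py; cat h.py | grep Rodr
```

```text
return p@cv2.Rodrigues(np.array(im["rotation"]))[0].T+np.array(im["position"])
    d=cv2.Rodrigues(np.array(im["rotation"]))[0]@d;o=np.array(im["position"]);return o+d*(zw-o[2])/d[2]
```

View pics/scene0.png

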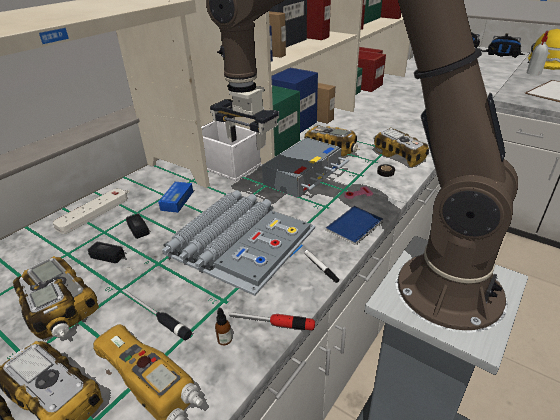

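View pics/wrist0.png

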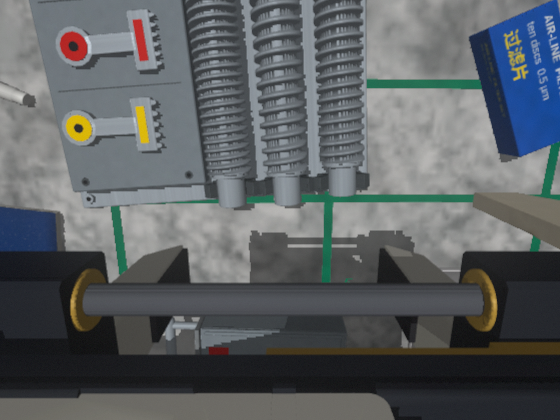

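```bash
cat >> h.py <<'E'
def blobs(im,zlo,zhi,minpx=12):
    P=pts(im);hsv=cv2.cvtColor(im["pixels"],cv2.COLOR_BGR2HSV);H,S,V=cv2.split(hsv);out=[]
    for nm,m in dict(red=((H<6)|(H>174)),yel=(H>20)&(H<34),blu=(H>100)&(H<122)).items():
        m=m&(S>150)&(V>90)&(P[...,2]>zlo)&(P[...,2]<zhi)&(im["z_map"]>0)
        n,l,st,c=cv2.connectedComponentsWithStats(m.astype(np.uint8))
        for i in range(1,n):
            if st[i,4]>=minpx: 
                q=P[l==i];out.append((nm,st[i,4],c[i].round(1),np.median(q,0).round(4),np.ptp(q,axis=0).round(3)))
    return out
E
python3 - <<'E'
from h import *
for n in("scene","wrist"):
    im=vision.get_image(n);print(n)
    for b in blobs(im,0.02,0.095):
        if 0.3<b[3][0]<0.95: print(*b)
    P=pts(im);m=(im["z_map"]>0)&(P[...,2]>.048)&(P[...,2]<.06)&(P[...,0]>.4)&(P[...,0]<.85)&(P[...,1]>-.05)&(P[...,1]<.45)
    q=P[m][:,:2];print(len(q),q.min(0),q.max(0))
    # direction search maximizing x-profile sharpness
    best=max(np.arange(-20,20,.5),key=lambda a:np.var(np.histogram(q[:,0]*np.cos(np.radians(a))+q[:,1]*np.sin(np.radians(a)),np.arange(.3,1,.003))[0]))
    a=np.radians(best);h,e=np.histogram(q[:,0]*np.cos(a)+q[:,1]*np.sin(a),np.arange(.3,1,.006));print(best,[(round(e[i],3),h[i]) for i in range(len(h)) if h[i]>30])
E
```

```text
scene
red 16 [300.8 169.6] [ 0.5558 -0.1766  0.0798] [0.016 0.04  0.007]
red 21 [255.7 235.3] [0.4984 0.138  0.0388] [0.01  0.033 0.006]
red 33 [274.5 242.2] [0.4352 0.1315 0.0391] [0.02  0.024 0.005]
red 16 [141.6 352.8] [0.4308 0.5753 0.0655] [0.009 0.01  0.005]
red 18 [153.2 359.3] [0.3954 0.5742 0.0726] [0.009 0.008 0.004]
yel 36 [314.7 159.2] [ 0.5571 -0.2659  0.0793] [0.018 0.053 0.007]
yel 15 [273.3 223. ] [0.4906 0.0641 0.0386] [0.006 0.029 0.005]
yel 31 [291.5 229.5] [0.4293 0.0604 0.0388] [0.022 0.021 0.005]
yel 19 [ 31.2 404.3] [0.4967 0.7555 0.0771] [0.008 0.009 0.01 ]
yel 17 [ 82.1 410.3] [0.4377 0.7053 0.0481] [0.003 0.009 0.018]
yel 14 [ 77.4 416.5] [0.4375 0.7174 0.0419] [0.004 0.01  0.017]
blu 14 [499.6  47.6] [ 0.3824 -2.1995  0.0623] [0.011 0.032 0.041]
blu 15 [508.2  48.8] [ 0.3314 -2.2062  0.0565] [0.012 0.029 0.047]
blu 33 [328.  149.9] [ 0.554  -0.3465  0.0799] [0.019 0.051 0.007]
blu 369 [174.2 194.3] [0.8544 0.1129 0.0368] [0.097 0.137 0.021]
blu 19 [240.3 251.9] [0.488  0.2134 0.0387] [0.009 0.031 0.006]
blu 38 [260.  259.4] [0.4256 0.2088 0.0394] [0.022 0.0
[... 1173 characters left out ...]
 np.int64(331)), (np.float64(0.558), np.int64(845)), (np.float64(0.564), np.int64(1173)), (np.float64(0.57), np.int64(1218)), (np.float64(0.576), np.int64(898)), (np.float64(0.582), np.int64(332)), (np.float64(0.606), np.int64(167)), (np.float64(0.612), np.int64(635)), (np.float64(0.618), np.int64(1135)), (np.float64(0.624), np.int64(1195)), (np.float64(0.63), np.int64(962)), (np.float64(0.636), np.int64(440)), (np.float64(0.66), np.int64(41)), (np.float64(0.666), np.int64(574)), (np.float64(0.672), np.int64(1050)), (np.float64(0.678), np.int64(1134)), (np.float64(0.684), np.int64(998)), (np.float64(0.69), np.int64(507)), (np.float64(0.696), np.int64(83)), (np.float64(0.828), np.int64(137))]
```

```bash
python3 -m creep '[[0.85,-0.97,0,0,1],[0.85,-0.97,0,0,1],[0.85,-0.97,0,0,1],[0.85,-0.97,0,0,1],[0,0,0,1,1],[0,0,0,1,1],[0,0,0,1,1],[0,0,0,1,1],[0,0,0,1,1],[0,0,0,1,1],[0,0,0,1,1],[0,0,0,1,1]]'; python3 -m creep '[[0,0,0,1,0.4],[0,0,0,1,0.4],[0,0,0,1,0.4],[0,0,0,1,0.4],[0,0,0,1,0.4],[0,0,0,1,0.4],[0,0,0,1,0.4],[0,0,0,1,0.4],[0,0,0,1,0.4],[0,0,0,1,0.4],[0,0,0,1,0.4],[0,0,0,1,0.4]]';  python3 - <<'E'
from h import *
im=vision.get_image("wrist");cv2.imwrite("pics/w1.png",im["pixels"])
for b in blobs(im,0.02,0.095): print(*b)
P=pts(im);m=(im["z_map"]>0)&(P[...,2]>.048)&(P[...,2]<.06)&(P[...,0]>.53)&(P[...,0]<.6)
q=P[m][:,:2]
# axis from per-y mean x
ys=np.arange(.03,.26,.01);c=[(y,q[abs(q[:,1]-y)<.01][:,0].mean()) for y in ys if (abs(q[:,1]-y)<.01).sum()>40]
c=np.array(c);print(np.polyfit(c[:,0],c[:,1],1),c[[0,-1]])
s=readout.observe();print(s["position"],cv2.Rodrigues(s["ee_rot"])[0].round(3),s["width"],s["clock"])
E
```

```text
clock: 1.7
position: [0.4697, 0.1359, 0.2266]
ee_rot: [-2.75, -1.52, 0.0]
force: [-0.5, 0.1, -0.0]
width: 0.998
gripper_force: 0.0
clock: 3.2
position: [0.4697, 0.136, 0.2267]
ee_rot: [3.13, 0.27, -0.0]
force: [-0.1, -1.0, -0.0]
width: 0.405
gripper_force: 0.0
red 223 [287.7 162.2] [0.495  0.1365 0.0376] [0.009 0.032 0.004]
red 340 [282.6 221.4] [0.4348 0.1307 0.0378] [0.023 0.023 0.004]
yel 231 [360.1 181.4] [0.4886 0.0616 0.0375] [0.008 0.034 0.004]
yel 342 [349.7 238.5] [0.4282 0.0588 0.0377] [0.024 0.023 0.004]
blu 233 [207.8 158.3] [0.4854 0.2137 0.0376] [0.009 0.032 0.005]
blu 346 [207.5 217.8] [0.4251 0.207  0.0378] [0.023 0.023 0.005]
[-0.04735069  0.56905376] [[0.03       0.56822305]
 [0.25       0.55943945]]
[0.4696799  0.13593775 0.22661866] [[ 0.986  0.168 -0.   ]
 [ 0.168 -0.986 -0.   ]
 [-0.     0.    -1.   ]] 0.4003558549816431 3.25
```

View pics/w1.png

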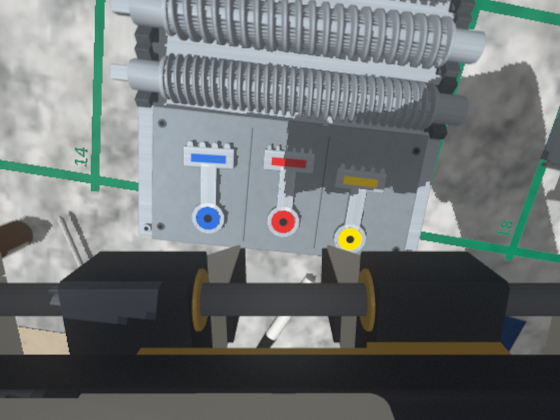

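Run:
```python
from h import *
im=vision.get_image("wrist");g=cv2.cvtColor(im["pixels"],cv2.COLOR_BGR2GRAY)
B=[]
for u,v in((163,123),(416,151),(160,225)):
    w=g[v-8:v+9,u-8:u+9].astype(float);t=np.clip(w.min()+25-w,0,None);yy,xx=np.mgrid[-8:9,-8:9]
    uu,vv=u+(t*xx).sum()/t.sum(),v+(t*yy).sum()/t.sum();p=ray(im,uu,vv,.03);B.append(p);print(uu,vv,p.round(4))
d=B[0]-B[1];a=-np.arctan2(d[0],d[1]) if 0 else np.arctan2(-d[0],d[1]);print("deg",np.degrees(a),np.linalg.norm(d))
ex=np.array([np.cos(a),np.sin(a)]);ey=np.array([-ex[1],ex[0]])
P=pts(im);Q=P[...,:2]
for n,lo in (("ax1",.53),):
    xs=Q@ex;ys=Q@ey
    m=(P[...,2]>.05)&(P[...,2]<.06)&(im["z_map"]>0)&(xs>.53)&(xs<.605);print("spindle mean x'",xs[m].mean(),"y' range",np.percentile(ys[m],[0.5,99.5]))
# intensity along crest line top
K=im["camera_matrix"];R=cv2.Rodrigues(np.array(im["rotation"]))[0];o=np.array(im["position"])
def proj(p):
    c=R.T@(p-o);return K[0,0]*c[0]/-c[2]+K[0,2],-K[1,1]*c[1]/-c[2]+K[1,2]
x0=xs[m].mean();s=np.arange(.03,.26,.0005)
for dx,z in((-.008,.053),(-.004,.054),(0,.055),(.004,.054),(-.016,.046)):
    uv=np.array([proj(np.r_[(x0+dx)*ex+y*ey,z]) for y in s],np.float32)
    pr=cv2.remap(g,uv[:,0].reshape(1,-1),uv[:,1].reshape(1,-1),cv2.INTER_CUBIC)[0].astype(float)
    pr-=cv2.GaussianBlur(pr.reshape(1,-1),(0,0),20)[0];pr=np.clip(pr,-60,60)
    f=np.arange(70,145,1.);A=[abs((pr*np.hanning(len(s))*np.exp(-2j*np.pi*k*s)).sum()) for k in f]
    print(dx,"pitch mm",1000/f[np.argmax(A)],[round(A[int(1000/p-70)]) for p in(8,10,12)])
```

```text
161.16141732283464 123.85433070866142 [0.5101 0.2637 0.03  ]
415.7782909930716 149.6997690531178 [0.5277 0.0125 0.03  ]
160.39705882352942 226.97058823529412 [0.4044 0.2563 0.03  ]
deg 3.9939002817061366 0.2518272549370582
spindle mean x' 0.5695942815079597 y' range [-0.02635106  0.22235227]
-0.008 pitch mm 8.0 [3701, 36, 110]
-0.004 pitch mm 7.936507936507937 [4041, 50, 108]
0 pitch mm 7.936507936507937 [3963, 434, 269]
0.004 pitch mm 8.0 [3835, 78, 50]
-0.016 pitch mm 8.0 [3246, 125, 20]
```

```bash
python3 -m creep '[[0,0.025,0.5,0.7,0.4],[0,0.025,0.5,0.72,0.4],[0,0,1,0,0.4],[0,0,1,0,0.4],[0,0,1,0,0.4],[0,0,0.5,0,0.4],[0,0,0.3,0,0.4],[0,0,0.05,0,0.4],[0,0,0,0,0.4]]'
python3 - <<'E'
from h import *
im=vision.get_image("wrist");cv2.imwrite("pics/w2.png",im["pixels"])
for b in blobs(im,0.02,0.095): print(*b)
s=readout.observe();print(s["position"],s["force"])
E
```

```text
clock: 4.42
position: [0.4706, 0.1342, 0.0333]
ee_rot: [-3.139, -0.119, -0.002]
force: [0.7, 0.6, -0.2]
width: 0.4
gripper_force: 0.0
red 1179 [284.5 219.5] [0.495  0.1355 0.0376] [0.01  0.034 0.004]
red 1097 [285.5 331.6] [0.4377 0.1309 0.0379] [0.02  0.024 0.004]
yel 1089 [443.  243.3] [0.4891 0.0619 0.0375] [0.009 0.035 0.004]
blu 1158 [112.  227.6] [0.4852 0.2135 0.0376] [0.011 0.034 0.004]
[0.47070699 0.13423074 0.03349022] [ 0.21933786 -0.52625924  0.03415014]
```

View pics/w2.png

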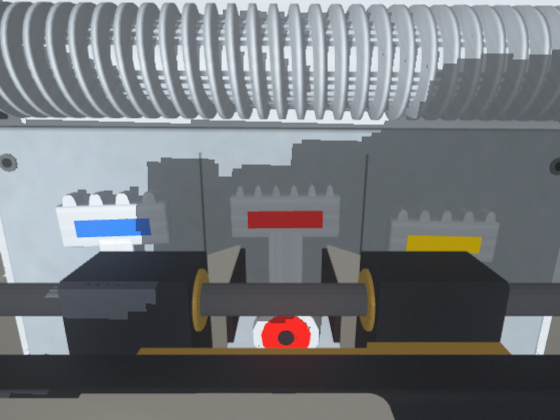

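```bash
python3 -m creep '[[0,0,0,0.08,0],[0,0,0,0,0],[0,0,0,0,0],[0,0,0,0,0],[0.2,0,0,0,0],[0.2,0,0,0,0],[0.2,0,0,0,0],[0,0,0,0,0]]' 20
python3 - <<'E'
from h import *
im=vision.get_image("wrist");cv2.imwrite("pics/w3.png",cv2.resize(im["pixels"][60:260,140:440],None,fx=2.6,fy=2.6,interpolation=2))
for b in blobs(im,0.02,0.095): print(*b)
s=readout.observe();print(s["position"],s["ee_rot"],s["force"],s["width"])
E
```

```text
clock: 5.48
position: [0.4933, 0.1356, 0.0327]
ee_rot: [3.14, 0.11, -0.002]
force: [-2.7, -0.6, 3.1]
width: 0.171
gripper_force: 20.0
red 1191 [283.1 220.5] [0.5173 0.1375 0.0376] [0.01  0.034 0.004]
red 981 [283.1 332. ] [0.4606 0.1338 0.0379] [0.035 0.023 0.042]
blu 445 [ 98.8 274.2] [0.4849 0.2222 0.0376] [0.009 0.019 0.004]
[0.49332529 0.13566841 0.03263879] [ 3.13956768e+00  1.09694684e-01 -2.03843613e-03] [-3.27578173  0.27252574  4.27592413] 0.17021572150487482
```

View pics/w3.png

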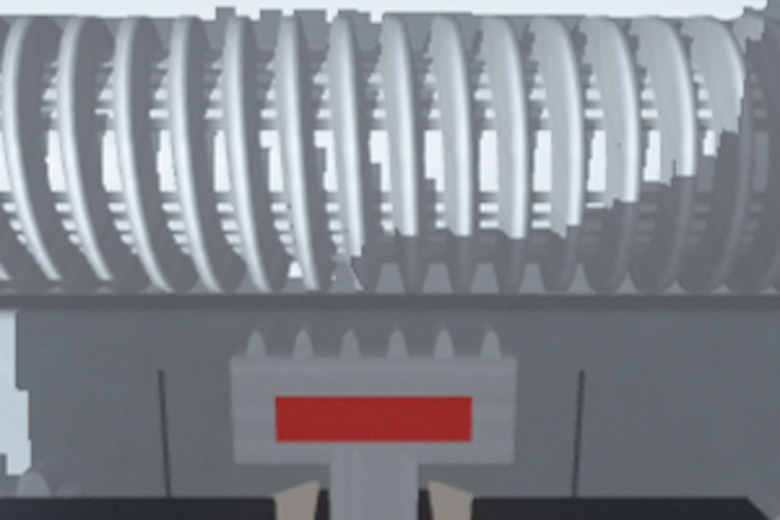

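```bash
python3 -m creep '[[0.1,0,0,0,0],[0.03,0,0,0,0],[0,0,0,0,0]]'; python3 -m creep '[[0.03,0,0,0,0],[0,0,0,0,0]]';python3 -m creep '[[0.03,0,0,0,0],[0,0,0,0,0]]'
```

```text
clock: 5.9
position: [0.4969, 0.1359, 0.0326]
ee_rot: [3.139, 0.11, -0.007]
force: [-8.9, -0.1, 11.9]
width: 0.168
gripper_force: 20.0
clock: 6.15
position: [0.4979, 0.1359, 0.0326]
ee_rot: [3.139, 0.11, -0.007]
force: [-9.0, -1.3, 11.6]
width: 0.167
gripper_force: 20.0
clock: 6.4
position: [0.4992, 0.136, 0.0326]
ee_rot: [3.139, 0.11, -0.007]
force: [-9.1, 0.2, 11.7]
width: 0.168
gripper_force: 20.0
```

```bash
python3 -m creep '[[0,0,-0.02,0,0],[0,0,0,0,0]]'; python3 -m creep '[[0.03,0,0,0,0],[0,0,0,0,0]]';python3 - <<'E'
from h import *
im=vision.get_image("wrist")
for b in blobs(im,0.02,0.095): print(*b)
s=readout.observe();print(s["position"],s["force"])
E
```

```text
clock: 6.65
position: [0.5021, 0.1362, 0.0335]
ee_rot: [-3.14, -0.109, -0.001]
force: [0.9, -0.1, -1.7]
width: 0.168
gripper_force: 20.0
clock: 6.9
position: [0.5031, 0.1364, 0.0335]
ee_rot: [-3.14, -0.11, -0.0]
force: [-0.4, 0.5, -1.1]
width: 0.171
gripper_force: 20.0
red 1192 [283.1 220.5] [0.5271 0.1382 0.0384] [0.01  0.034 0.004]
red 982 [283.1 331.9] [0.4705 0.1344 0.0385] [0.036 0.023 0.043]
[0.50306647 0.1363642  0.03346474] [-0.2287806  -0.34175378 -1.44919106]
```

```bash
python3 -m creep '[[0.02,0,0,0,0],[0,0,0,0,0]]'; python3 -m creep '[[0.03,0,0,0,0],[0,0,0,0,0]]';python3 - <<'E'
from h import *
im=vision.get_image("wrist");cv2.imwrite("pics/w4.png",cv2.resize(im["pixels"][60:260,140:440],None,fx=2.6,fy=2.6,interpolation=2))
E
```

```text
clock: 7.2
position: [0.5036, 0.1365, 0.0335]
ee_rot: [-3.14, -0.11, 0.0]
force: [-1.0, 0.5, -2.0]
width: 0.169
gripper_force: 20.0
clock: 7.45
position: [0.504, 0.1365, 0.0333]
ee_rot: [3.14, 0.11, -0.002]
force: [-3.5, 2.0, -0.7]
width: 0.168
gripper_force: 20.0
```

View pics/w4.png

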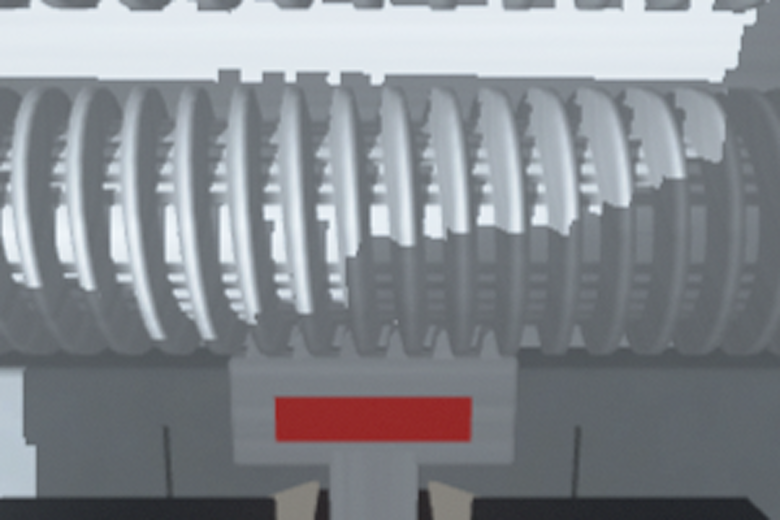

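```bash
python3 -m creep '[[0.02,0,0.008,0,0],[0.02,0,0,0,0],[0.02,0,0,0,0],[0,0,0,0,0]]';  python3 -m creep '[[0.03,0.01,0,0,0],[0.03,0.01,0,0,0],[0,0,0,0,0]]'; python3 -m creep '[[0.0,-0.03,0,0,0],[0.0,0,0,0,0]]'
python3 - <<'E'
from h import *
im=vision.get_image("wrist")
for b in blobs(im,0.02,0.095): print(*b)
s=readout.observe();print(s["position"],s["force"])
E
```

```text
clock: 8.0
position: [0.5041, 0.1365, 0.033]
ee_rot: [3.139, 0.111, -0.008]
force: [-12.2, 1.2, 9.8]
width: 0.169
gripper_force: 20.0
clock: 8.38
position: [0.5043, 0.1365, 0.0329]
ee_rot: [3.139, 0.112, -0.015]
force: [-20.3, 2.7, 16.5]
width: 0.17
gripper_force: 20.0
clock: 8.62
position: [0.5043, 0.1365, 0.0328]
ee_rot: [3.138, 0.111, -0.015]
force: [-18.7, 0.5, 16.9]
width: 0.17
gripper_force: 20.0
red 1193 [283.  221.5] [0.528  0.1384 0.038 ] [0.01  0.034 0.003]
red 975 [283.1 332. ] [0.4714 0.1345 0.0379] [0.036 0.023 0.043]
[0.50428803 0.13655371 0.03284906] [-19.03961151  -0.50106875  17.38417371]
```

```bash
python3 -m creep '[[-0.05,0.05,-0.02,0,0],[0,0.04,0,0,0],[0,0,0,0,0]]'; python3 -m creep '[[0,-0.09,0,0,0],[0,-0.08,0,0,0],[0,0,0,0,0]]'; python3 -m creep '[[0,0.09,0,0,0],[0,0,0,0,0]]'
```

```text
clock: 9.05
position: [0.5041, 0.1359, 0.0332]
ee_rot: [-3.138, -0.115, 0.009]
force: [-11.5, 10.5, -0.4]
width: 0.17
gripper_force: 20.1
clock: 9.43
position: [0.5041, 0.1381, 0.0329]
ee_rot: [3.137, 0.108, -0.01]
force: [-9.1, -4.4, -0.8]
width: 0.168
gripper_force: 20.0
clock: 9.68
position: [0.5042, 0.1367, 0.0331]
ee_rot: [3.139, 0.111, -0.01]
force: [-9.2, 2.1, -1.8]
width: 0.171
gripper_force: 20.0
```

```bash
python3 -m creep '[[0,-0.09,0,0,0],[0,-0.08,0,0,0],[0,-0.05,0,0,0],[0,0,0,0,0]]'
python3 - <<'E'
from h import *
im=vision.get_image("side");cv2.imwrite("pics/s5.png",im["pixels"]);print(im["position"])
for b in blobs(im,0.02,0.095): print(*b)
E
```

```text
clock: 10.18
position: [0.5035, 0.1396, 0.0327]
ee_rot: [3.133, 0.102, -0.012]
force: [-9.5, -14.1, 1.8]
width: 0.169
gripper_force: 20.3
[ 0.12511301 -0.91075907  0.84679282]
red 21 [194.8 174.2] [0.2766 0.313  0.0257] [0.032 0.021 0.009]
red 13 [181.5 181.4] [0.2211 0.2877 0.0249] [0.013 0.011 0.008]
red 52 [322.4 225.6] [ 0.5585 -0.1801  0.0798] [0.018 0.044 0.008]
yel 64 [335.5 245. ] [ 0.5553 -0.2681  0.079 ] [0.017 0.045 0.006]
blu 159 [360.8 170.7] [0.8585 0.0765 0.0367] [0.077 0.11  0.014]
blu 77 [350.6 267. ] [ 0.5531 -0.3538  0.079 ] [0.017 0.045 0.007]
```

View pics/s5.png

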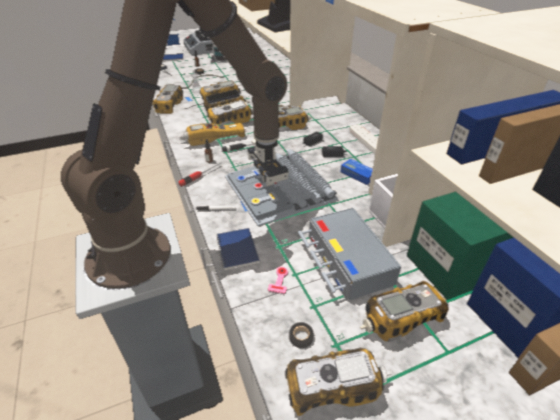

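```bash
python3 -m creep '[[0,0.09,0,0,0],[0,0.09,0,0,0],[0.02,0,0,0,0],[0,0,0,0,0]]'; python3 -m creep '[[0,0,0,0,0.3],[0,0,0,0,0.3],[0,0,0,0,0.4],[0,0,-0.2,0,0.4],[0,0,-0.4,0,0.4],[-0.5,0,-0.9,0,0.4],[-0.5,0,-0.9,0,0.4],[-0.5,0,0,0,0.4],[0,0,0,0,0.4]]'
python3 - <<'E'
from h import *
im=vision.get_image("wrist");cv2.imwrite("pics/w6.png",cv2.resize(im["pixels"][0:260,100:460],None,fx=2.2,fy=2.2,interpolation=2))
B=blobs(im,0.02,0.095)
for b in B: print(*b)
a=np.radians(4);ex=np.array([np.cos(a),np.sin(a)])
P=pts(im);Z=P[...,2];xs=P[...,:2]@ex;ys=P[...,:2]@np.array([-ex[1],ex[0]])
m=(im["z_map"]>0)&(Z>.033)&(Z<.041)
# head edge x' and crest flank at z=34
m2=(im["z_map"]>0)&(Z>.050)&(Z<.060)&(xs>.54)&(xs<.60);print("axis x'",np.percentile(xs[m2],[1,50,99]))
E
```

```text
clock: 10.72
position: [0.5041, 0.1378, 0.0328]
ee_rot: [3.138, 0.11, -0.012]
force: [-12.2, 1.1, -0.3]
width: 0.166
gripper_force: 20.0
clock: 11.85
position: [0.4481, 0.1343, 0.1315]
ee_rot: [-3.139, -0.11, -0.003]
force: [0.1, 0.6, -0.5]
width: 0.404
gripper_force: 0.0
red 538 [284. 100.] [0.5277 0.1396 0.0376] [0.009 0.033 0.004]
red 704 [283.8 187.5] [0.4675 0.1354 0.0379] [0.023 0.023 0.004]
red 13 [ 54.7 352.4] [0.3011 0.3269 0.0205] [0.003 0.007 0.001]
yel 495 [389.5 164.8] [0.489  0.0613 0.0376] [0.009 0.034 0.005]
yel 464 [381.5 240.8] [0.432  0.0596 0.0378] [0.017 0.024 0.004]
blu 474 [175.5 154.9] [0.4853 0.2138 0.0376] [0.01  0.034 0.004]
blu 639 [185.3 236. ] [0.4252 0.2066 0.0379] [0.023 0.023 0.004]
axis x' [0.55557144 0.56912486 0.58299244]
```

View pics/w6.png

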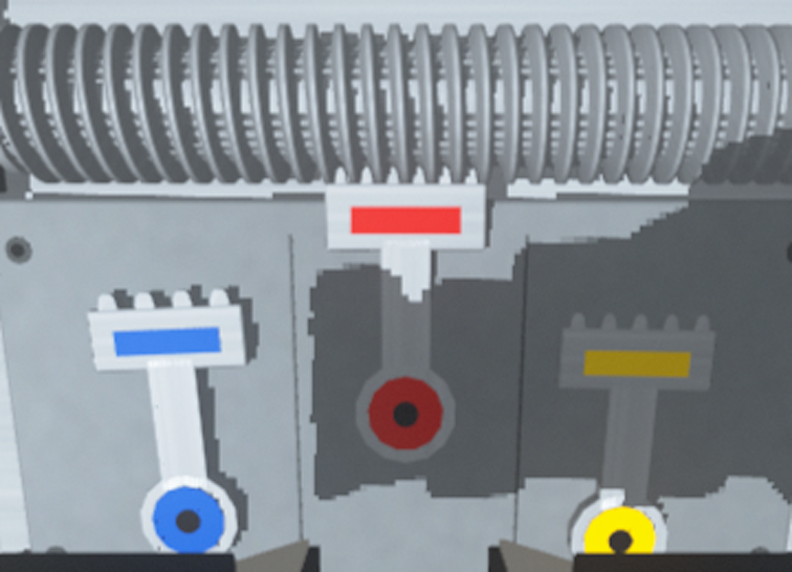

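```bash
python3 -m creep '[[0,0.3,-0.9,0,0.4],[-0.2,1,-0.9,0.5,0],[-0.2,1,0,0.5,0],[-0.2,1,0,0.45,0],[-0.2,1,0,0,0],[0,1,0,0,0],[0,1,0,0,0],[0,1,0,0,0],[0,0.6,0,0,0],[0,0,0,0,0]]'
python3 - <<'E'
from h import *
im=vision.get_image("wrist");cv2.imwrite("pics/w7.png",im["pixels"])
for b in blobs(im,0.02,0.095): print(*b)
P=pts(im);m=(im["z_map"]>0)&(P[...,2]>.042)&(P[...,2]<.053)&(P[...,0]>.40)&(P[...,0]<.56)&(P[...,1]<-.1)
n,l,st,c=cv2.connectedComponentsWithStats(m.astype(np.uint8))
for i in range(1,n):
    if st[i,4]>60: q=P[l==i];print(st[i],q.mean(0).round(4),q.min(0).round(4),q.max(0).round(4))
s=readout.observe();print(s["position"],s["ee_rot"])
E
```

```text
clock: 13.15
position: [0.4161, -0.1846, 0.2023]
ee_rot: [3.14, -0.056, 0.001]
force: [-0.5, 0.8, -0.5]
width: 0.007
gripper_force: 0.0
red 1922 [268.9  13.4] [ 0.5567 -0.1794  0.0775] [0.02  0.05  0.005]
yel 1919 [389.6  13.4] [ 0.5536 -0.2661  0.0775] [0.02  0.05  0.005]
yel 37 [372.  61.] [ 0.529  -0.2674  0.0242] [0.001 0.032 0.003]
yel 182 [  9.8 121.2] [0.489  0.0544 0.0377] [0.008 0.021 0.004]
yel 458 [ 21.1 189. ] [0.4283 0.0583 0.038 ] [0.023 0.026 0.005]
blu 1857 [510.8  13. ] [ 0.5509 -0.3532  0.0774] [0.019 0.051 0.006]
[ 325   50  105   57 2073] [ 0.5065 -0.2644  0.0468] [ 0.4897 -0.3074  0.042 ] [ 0.5355 -0.2235  0.053 ]
[ 430   51  108   60 2138] [ 0.5006 -0.3502  0.0468] [ 0.4831 -0.3943  0.042 ] [ 0.5316 -0.3098  0.053 ]
[ 220   55  103   53 2035] [ 0.5083 -0.1781  0.0469] [ 0.4917 -0.2204  0.0423] [ 0.5346 -0.1375  0.0522]
[ 0.41615752 -0.18301074  0.20211599] [ 3.14070474e+00 -5.25959732e-02  2.10292640e-04]
```

View pics/w7.png

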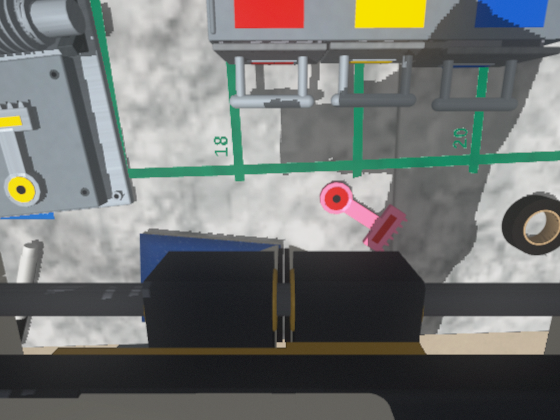

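```bash
python3 -m creep '[[0.7,-0.05,0,0,0],[0.7,-0.05,0,0,0],[0.7,-0.05,0,0,0],[0.42,-0.05,0,0,0],[0,0,0.9,0,0],[0,0,0.9,0,0],[0,0,0.9,0,0],[0,0,0,0,0]]'
python3 - <<'E'
from h import *
im=vision.get_image("wrist");print(ray(im,272,100,.047))
im=vision.get_image("scene")
P=pts(im);m=(im["z_map"]>0)&(P[...,2]>.044)&(P[...,2]<.053)&(P[...,0]>.45)&(P[...,0]<.56)&(P[...,1]<-.13)&(P[...,1]>-.22)
q=P[m];print(len(q),np.histogram(q[:,0],np.arange(.47,.56,.005)))
E
```

```text
clock: 14.2
position: [0.5148, -0.1762, 0.092]
ee_rot: [-3.14, 0.049, 0.008]
force: [0.1, 0.4, 0.8]
width: 0.007
gripper_force: 0.0
[ 0.59255133 -0.17241014  0.047     ]
125 (array([ 0,  0,  0,  0,  6, 24, 15,  8,  5,  5,  5,  4, 18, 24,  3,  5,  1,
        2]), array([0.47 , 0.475, 0.48 , 0.485, 0.49 , 0.495, 0.5  , 0.505, 0.51 ,
       0.515, 0.52 , 0.525, 0.53 , 0.535, 0.54 , 0.545, 0.55 , 0.555,
       0.56 ]))
```

```bash
python3 -m creep '[[0.1,0.05,0.3,0,0],[0,0,0.5,0,0],[0,0,0.4,0,0],[0,0,0.27,0,0],[0,0,0,0,0]]'; python3 -m creep '[[-0.2,0,0,0,0],[-0.2,0,0,0,0],[-0.2,0,0,0,0],[-0.2,0,0,0,0],[0,0,0,0,0]]'
```

```text
clock: 14.92
position: [0.5203, -0.1795, 0.0346]
ee_rot: [-3.141, 0.05, 0.002]
force: [0.2, 0.0, -0.4]
width: 0.002
gripper_force: 0.0
clock: 15.55
position: [0.4875, -0.1785, 0.0353]
ee_rot: [-3.141, 0.05, 0.001]
force: [-0.3, 0.4, 0.3]
width: 0.003
gripper_force: 0.0
```

Run:
```python
from h import *
im=vision.get_image("wrist");cv2.imwrite("pics/w8.png",im["pixels"])
```

```text
(no output)
```

View pics/w8.png

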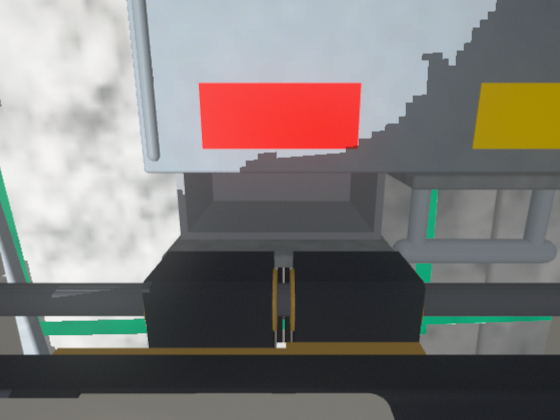

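```bash
python3 -m creep '[[-0.25,0,0,0,0],[-0.25,0,0,0,0],[-0.25,0,0,0,0],[-0.25,0,0,0,0],[-0.25,0,0,0,0],[-0.15,0,0,0,0],[-0.1,0,0,0,0],[0,0,0,0,0]]';python3 -m creep '[[-0.1,0,0,0,0],[-0.1,0,0,0,0],[0,0,0,0,0]]'
```

```text
clock: 16.6
position: [0.4281, -0.1767, 0.0351]
ee_rot: [-3.141, 0.05, 0.001]
force: [-0.4, -0.3, -0.0]
width: 0.001
gripper_force: 0.0
clock: 16.98
position: [0.4263, -0.1769, 0.036]
ee_rot: [3.139, -0.047, 0.014]
force: [15.9, 0.7, -12.2]
width: 0.006
gripper_force: 7.9
```

```bash
python3 -m creep '[[0.27,0,0,0,0],[0,0,0,0,0],[0,0,-0.5,0,0],[0,0,-0.9,0,0],[0,0,-0.9,0,0],[0,0,-0.9,0,0],[-0.5,0,-0.5,0,0],[-0.8,0,0,0,0],[0,0,0,0,0]]'
python3 - <<'E'
from h import *
im=vision.get_image("wrist");cv2.imwrite("pics/w9.png",im["pixels"])
P=pts(im);m=(im["z_map"]>0)&(P[...,2]>.042)&(P[...,2]<.053)&(P[...,0]>.36)&(P[...,0]<.56)&(P[...,1]<-.1)
n,l,st,c=cv2.connectedComponentsWithStats(m.astype(np.uint8))
for i in range(1,n):
    if st[i,4]>60: q=P[l==i];print(st[i],q.mean(0).round(4),q.min(0).round(4),q.max(0).round(4))
for b in blobs(vision.get_image("scene"),0.02,0.095):
    if .4<b[3][0]<.6 and b[3][1]<.3: print(*b)
E
```

```text
clock: 18.1
position: [0.3765, -0.175, 0.1829]
ee_rot: [-3.14, 0.052, 0.003]
force: [0.1, 0.3, -0.0]
width: 0.003
gripper_force: 0.0
[231   0   6 107 193] [ 0.4923 -0.1407  0.0477] [ 0.4541 -0.1421  0.042 ] [ 0.5288 -0.1394  0.053 ]
[328   0   6 106 180] [ 0.491  -0.2147  0.0477] [ 0.4524 -0.216   0.042 ] [ 0.5268 -0.2134  0.0529]
[ 348    0   95   52 2175] [ 0.5019 -0.2642  0.0469] [ 0.4895 -0.3001  0.042 ] [ 0.5268 -0.2284  0.0504]
[ 459    0   97   58 2409] [ 0.4971 -0.3503  0.0467] [ 0.483  -0.3869  0.042 ] [ 0.5244 -0.3149  0.0509]
[ 239  117   87   50 1794] [ 0.4179 -0.1753  0.0469] [ 0.4036 -0.2108  0.0427] [ 0.4446 -0.1389  0.0504]
red 40 [299.8 169.7] [ 0.5587 -0.1778  0.0792] [0.019 0.054 0.007]
red 19 [245.9 232. ] [0.5296 0.1405 0.0402] [0.008 0.033 0.005]
red 31 [263.8 239.2] [0.4678 0.1394 0.0399] [0.021 0.02  0.006]
yel 12 [386.9 144.5] [ 0.4132 -0.5483  0.0572] [0.01  0.011 0.034]
yel 36 [314.4 159.4] [ 0.5571 -0.2624  0.0789] [0.019 0.053 0.006]
yel 15 [273.3 223. ] [0.4907 0.0634 0.0388] [0.008 0.03  0.006]
yel 31 [291.5 229.5] [0.4301 0.0606 0.0391] [0.021 0.023 0.006]
blu 33 [328.  149.9] [ 0.5553 -0.3518  0.0788] [0.019 0.054 0.005]
blu 19 [240.3 251.9] [0.4876 0.2145 0.0386] [0.009 0.029 0.004]
blu 38 [260.  259.4] [0.4258 0.2092 0.0391] [0.022 0.022 0.006]
```

View pics/w9.png

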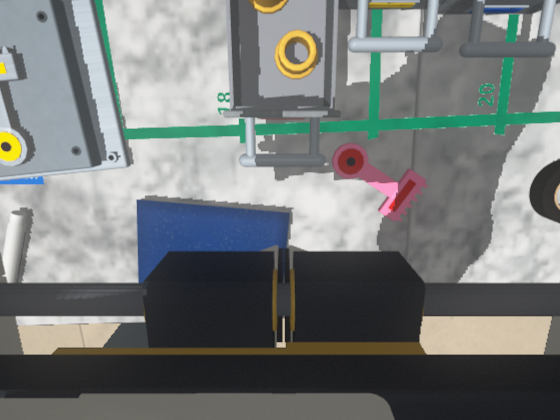

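Run:
```python
from h import *
im=vision.get_image("wrist");P=pts(im)
r=[]
for y,x0 in((-.175,.41),(-.264,.499),(-.350,.495)):
    m=(im["z_map"]>0)&(P[...,2]>.0465)&(P[...,2]<.053)&(abs(P[...,1]-y)<.022)&(abs(P[...,0]-x0)<.014);q=P[m];r.append(q.mean(0));print(len(q),q.mean(0).round(4))
r=np.array(r);sl=(r[1]-r[2])/(r[1,1]-r[2,1]);print("red shut x",r[1,0]+sl[0]*(r[0,1]-r[1,1]),"pulled",r[1,0]+sl[0]*(r[0,1]-r[1,1])-r[0,0])
```

```text
514 [ 0.41   -0.1748  0.048 ]
663 [ 0.4956 -0.2638  0.048 ]
672 [ 0.4892 -0.3499  0.0479]
red shut x 0.5022932966943254 pulled 0.09227937962836558
```

```bash
python3 -c "
from cell import sign_off
print(sign_off())"
```

```text
the job is handed in; nothing more can be done
None
```

The front spindle's pitch is 8 mm: the red leaf seated fully on the first push and is left square in the thread, and the red drawer is out to its stop (about 90 mm). I tried only red, because the camera had already shown an 8 mm thread, so yellow and blue were never pushed and stay drawn back. The job was handed in at about 18 s; no verdict came back.

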